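Clear the cleaning bath and hold its lid half open

ROBOT

A 6-joint arm with a two-finger parallel gripper is mounted at the origin on a cart in front of the work surface, level with it; the furniture and walls round the work are solid. World frame = base frame: x ahead of the robot, y to its left, z up, the work surface at z = 0. Lengths are in m, angles in degrees, forces in N, time in s.
With the tool pointing down it reaches from about 0.3 to 0.75 m from the base axis. Payload 8.5 kg.
Tool frame: the origin (TCP) lies between the finger pads; the fingertips stand 19 mm ahead of it and the grasp point (between the pads) is the TCP; z points along the fingers, y is the direction in which the jaws open and shut (so a half turn about z gives the same grasp; the last joint's range is limited). The gripper opens to 85 mm and grips with 20 to 120 N. Pads are 22 mm wide; open, the fingers measure 114 mm over their backs; the gripper's body (76 mm by 85 mm) begins 54 mm behind the grasp point. The pads swing forward as they close: fully open they stand 13 mm farther back than shut.
Start: joints at [53.039, 21.807, 74.336, -0, 83.858, -12.336], TCP at [0.229, 0.5, 0.25] pointing down, gripper open.
Joint ranges: [-178.18, 178.18], [-50.72, 133.34], [12.68, 142.11], [-81.47, 261.47], [9.98, 163.14], [-165.26, 165.26]. Speed limits (degrees/s): [136.94, 136.94, 180, 180, 180, 180].

INTERFACE

Orientations are given as a 3x3 rotation matrix whose columns are the frame's x, y, z axes.
In Python, from rig import env gives the robot as it stands.
- The arm moves only by the shell command python3 -m pendant 'ROWS' [OPENING] [FORCE]. ROWS is JSON, a list of rows, each a list of 2 entries, a list of its own where there are three numbers: the shift along the tool's x, y, z scaled (see below), then the turn, a rotation vector about the tool's x, y, z scaled (see below). A call has 1 to 20 rows; each row shifts and turns the commanded pose from where the row before left it, along the tool's axes as they then stand; what a row does not reach is not made up. The controller multiplies each number of a shift by 0.1 m and each number of a turn by pi/2 rad. A row lasts 1/8 s, in which the tool goes at most 62.5 mm and 10.7 degrees, less where a joint would pass 70% of its speed; a pose out of reach is approached as far as the arm can. A call with a number of a shift or a turn outside -1 to 1 is refused whole. A call with a gripper value outside its range is refused whole. OPENING is the gripper command: -1 is shut, 1 is fully open, values between are in proportion, set as the call begins (- or left out, the last holds). The fingers move at their own pace and stop on an object; FORCE is the grip in N (left out, the last holds). Time passes only in rows, so rows that do not move let the fingers close. It gives the time, the measured TCP pose, the force and the opening at its end, in the units of the state.
- env.observe(): the state, without advancing time (a new reading comes with each control period).
- env.get_image(name): name is "scene" or "top"; returns a dict with "image" (420x560x3 uint8, red, green, blue), "K" (3x3 intrinsics, pixels), "R" (3x3) and "t" (3): a world point X has camera coordinates R X + t. Camera axes: x right, y down, z forward; pixel columns grow to the right and rows downward; lengths in m; the calibration is good to about 2 mm. A picture is of the moment at which its call begins. There is no depth.
- env.close_job(): hands the job in, once; it reports no verdict.
The state is a dict: "time_s": time; "q": joint angles; "qvel": joint speeds; "joint_efforts": joint torques, N m; "position": TCP position; "tool_rot": TCP orientation; "ft_force": force on the tool from outside, world axes, zero at the start; "wrist_torque": the same for the moment, N m; "grip_width": finger opening in m.
Only numpy, scipy, OpenCV 4.12 (cv2) and the standard library are available. Lean on these libraries where they do the work, as an engineer would, in place of code of your own. Each camera call takes 0.05 s, during which the arm holds its last target.

TASK

A colleague wants to look into the small cleaning bath, but the wire basket has been left standing on its lid. Hang the basket by its wire handle on the hook of the stand and let go of it, then lift the bath's lid by its bar handle and hold it open at 45 degrees: it falls shut if let go, so finish while you are still holding it there. Do not knock the small things about or tip the basket over on the way.

Things in the scene. Friction and masses are not known exactly. Their poses are not given: they have to be found in the camera images.
- bath: Small white open-topped cleaning bath with a steel lid, fixed to the worktop; 200 mm along its own x, 150 mm along its y, 100 mm high to the rim. Origin: centre of its underside. Two black dials on its -x side. The lid is hinged along the +y rim (the robot's left) and its handle is on the -y side. The steel lid plate (204 x 154 x 6 mm) covers it; the basket stands on the lid's top, 109 mm above the worktop.
- bath_lid (a joint): Angle of the bath's lid: 0 shut, grows as the handle side rises, stop at 1.4 rad; 45 degrees is 0.785 rad. Lid about 0.45 kg; its weight pulls it shut at every angle, there is no spring or catch.
- lid_grip (a point): Middle of the lid's handle: a straight steel bar 10 mm thick and 110 mm long, parallel to the bath's x and hinge line, on two 8 mm arms at its ends (55 mm either side of the middle). It moves with the lid. With the lid shut it lies 110 mm above the worktop, 195 mm from the hinge line, and a gap of 33 mm (clear) lies between the bar and the lid's edge. Nothing is under the bar. Axes turn with the lid; x along the bar.
- lid_hinge (a point): Point on the lid's hinge line, level with lid_grip along the bath's x, 100 mm above the worktop. Axes as the bath's; the lid turns about x (negative x is the opening direction by the right-hand rule).
- dip_basket: Loose square basket of steel wire, 90 x 90 mm, 55 mm high, 0.14 kg; origin: centre of its underside, z up. Its handle is a rigid wire arch 6 mm thick that spans the basket along its own y, its straight top bar 130 mm above the underside (axis), so the opening under the bar is 72 mm high over the rim and about 80 mm wide at the rim. A flat black grip stands on top of the bar.
- basket_grip (a point): Point to take the basket's black grip, 26 mm above the bar's axis. The grip is 12 mm thick along the basket's x, 34 mm wide along its y and 38 mm high, from the bar's axis up. Axes as the basket's.
- bail_bar (a point): Middle of the top bar of the basket's wire arch, on the bar's axis (bar along the basket's y, 6 mm thick).
- hook_stand: Grey-footed stand fixed to the worktop: a foot plate 150 x 110 x 10 mm, a post 14 mm thick and 232 mm high standing 75 mm behind the seat (+x of the stand), and one hook of 8 mm rod that reaches from the post along the stand's -x, ending in an upturned tip. Origin: on the worktop, straight below the hook's seat.
- hook_seat (a point): Top of the rod at the lowest point of the hook, where the basket's bar comes to rest; 200 mm above the worktop. The tip of the hook is 30 mm away along -x and rises to 14 mm above the seat (34 mm out to its very end); toward the post the rod rises gently, 15 mm in 75 mm. The basket's bar is brought over the tip from the -x side, across the rod, then lowered. When hung, the bar's axis is about 3 mm above this point. Axes as the stand's.
- weight_1: Small steel laboratory weight with a knob, 24x24x30 mm, loose on the worktop, to be left alone; origin: centre of its underside.
- filter_1: White disc-shaped syringe filter, 27x27x16 mm, loose on the worktop, to be left alone; origin: centre of its underside.
- petri_dish: Clear round covered dish, 65x65x13 mm, loose on the worktop, to be left alone; origin: centre of its underside.
- vial_05: Small clear vial with a white cap, 23x23x48 mm, loose on the worktop, to be left alone; origin: centre of its underside.

How it is judged (in metres and radians):
On the way:
1. the basket hangs on the hook by its wire handle, let go, with the lid still shut (horizontal distance between bail_bar and hook_seat below 0.025 m and z of bail_bar in the frame of hook_seat between -0.008 and 0.015 m and height (world z) of dip_basket above 0.05 m and angle between dip_basket's own z axis and vertical below 0.45 rad and contact force between dip_basket and hook_stand above 0.3 N and contact force between each of the arm, the fingers and dip_basket below 0.05 N and value of joint bath_lid below 0.1 rad), for 0.3 s.
At the end, for the whole second after the job is handed in: The robot holds the lid still at 45 degrees (within 8 degrees), nothing else carrying it; the basket hangs by its bar on the hook (bar within 25 mm of the seat across, -8 to +15 mm in height), clear of the worktop, roughly upright (26 degrees) and untouched by the robot (horizontal distance between bail_bar and hook_seat below 0.025 m and z of bail_bar in the frame of hook_seat between -0.008 and 0.015 m and height (world z) of dip_basket above 0.05 m and angle between dip_basket's own z axis and vertical below 0.45 rad and contact force between dip_basket and hook_stand above 0.3 N and contact force between each of the arm, the fingers and dip_basket below 0.05 N and value of joint bath_lid between 0.645 and 0.925 rad and velocity of joint bath_lid between -0.1 and 0.1 rad/s and contact force between any of the fingers, the arm and bath_lid above 0.4 N and contact force between each of weight_1, filter_1, petri_dish, vial_05, dip_basket and bath_lid below 0.1 N); the arm keeps its last pose, push and grip.
It fails at once if the weight was pushed more than 30 mm (distance of weight_1 from where it was at the start of the episode above 0.03 m).
It fails at once if the filter was pushed more than 30 mm (distance of filter_1 from where it was at the start of the episode above 0.03 m).
It fails at once if the dish was pushed more than 30 mm (distance of petri_dish from where it was at the start of the episode above 0.03 m).
It fails at once if the vial was pushed more than 30 mm (distance of vial_05 from where it was at the start of the episode above 0.03 m).
It fails at once if the basket was tipped by more than 50 degrees (angle between dip_basket's own z axis and vertical above 0.87 rad).
It also fails if it takes over 48 s, if anything falls off the work surface, if the arm or the gripper's body presses on something with over 40 N, if the wrist force passes 120 N, or if a joint passes its speed limit or range.

## Working session

There is one attempt and no reset: what is moved stays moved. The work goes in short steps, Python scripts to look and compute and a shell command to move; the robot and the scene stay as the last step left them, time stands still between calls to the robot, and variables do not carry over. Pictures are saved under pics/ and viewed, and the job is handed in when it is done.

```bash
ls; mkdir -p pics; python3 - <<'E'
from rig import env
import cv2
s=env.observe(); print(s)
for n in("scene","top"):
    d=env.get_image(n); cv2.imwrite(f"pics/{n}0.png",d["image"][:,:,::-1]); print(n,d["K"],d["R"],d["t"])
E
```

```text
pics
{'time_s': 0.0, 'q': array([ 5.30401507e+01,  2.18419379e+01,  7.43855395e+01, -5.43015797e-04,
        8.38598966e+01, -1.23365744e+01]), 'qvel': array([ 0.00528769,  0.02752399,  0.07884268, -0.0111451 ,  0.05732469,
       -0.04026587]), 'joint_efforts': array([ 1.48643187e-03, -4.48475146e+01, -2.31268662e+01, -9.57922953e-05,
        4.86157151e-03, -6.83638660e-06]), 'position': array([0.22899857, 0.49975562, 0.24969826]), 'tool_rot': array([[-9.09067212e-01,  4.16648505e-01, -9.09362563e-04],
       [ 4.16649377e-01,  9.09066443e-01, -1.22419827e-03],
       [ 3.16610610e-04, -1.49176386e-03, -9.99998837e-01]]), 'ft_force': array([ 0.63735874,  0.317722  , -0.52263833]), 'wrist_torque': array([-0.0125863 , -0.01785436, -0.00677349]), 'grip_width': 0.08541624258194447}
scene [[498.33295487   0.         280.28172054]
 [  0.         498.33295487 207.65203771]
 [  0.           0.           1.        ]] [[-0.78404067 -0.62069747 -0.00385656]
 [-0.2941735   0.37704514 -0.87823625]
 [ 0.54657312 -0.68743844 -0.47821147]] [0.49301983 0.27346389 1.10259742]
top [[491.83610595   0.         276.59621013]
 [  0.         491.83610595 203.44286568]
 [  0.           0.           1.        ]] [[-0.00223127 -0.99993794 -0.01091498]
 [-0.99306556  0.00349864 -0.11750979]
 [ 0.11754068  0.0105771  -0.99301174]] [0.12404527 0.56263811 1.34095386]
```

View pics/scene0.png

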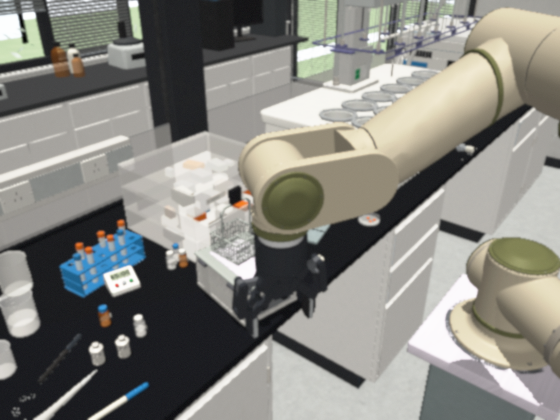

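View pics/top0.png

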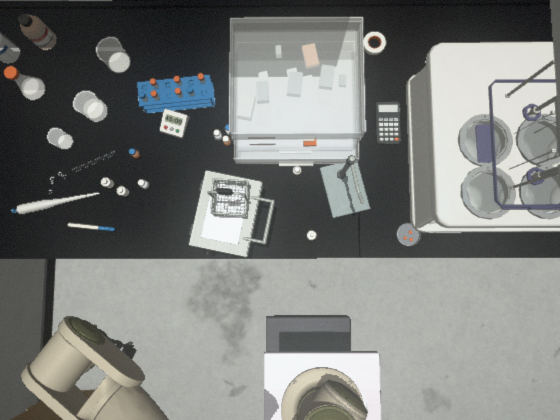

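```bash
cat > h.py <<'E'
from rig import env
import cv2, numpy as np
def crop(n,x0,y0,x1,y1,k,out):
    d=env.get_image(n); im=d["image"][y0:y1,x0:x1,::-1]
    cv2.imwrite("pics/"+out,cv2.resize(im,None,fx=k,fy=k,interpolation=cv2.INTER_CUBIC)); return d
def ray(d,u,v):
    c=-d["R"].T@d["t"]; r=d["R"].T@np.linalg.solve(d["K"],[u,v,1]); return c,r
def onz(d,u,v,z):
    c,r=ray(d,u,v); return c+r*(z-c[2])/r[2]
def proj(d,X):
    p=d["K"]@(d["R"]@np.asarray(X,float)+d["t"]); return p[:2]/p[2]
def tri(d1,p1,d2,p2):
    P=[d["K"]@np.c_[d["R"],d["t"]] for d in(d1,d2)]
    X=cv2.triangulatePoints(P[0],P[1],np.array(p1,float),np.array(p2,float)); return (X[:3]/X[3]).ravel()
E
python3 - <<'E'
from h import *
crop("top",180,140,380,260,4,"t1.png"); crop("scene",150,160,410,340,3,"s1.png")
E
```

```text
(no output)
```

View pics/t1.png

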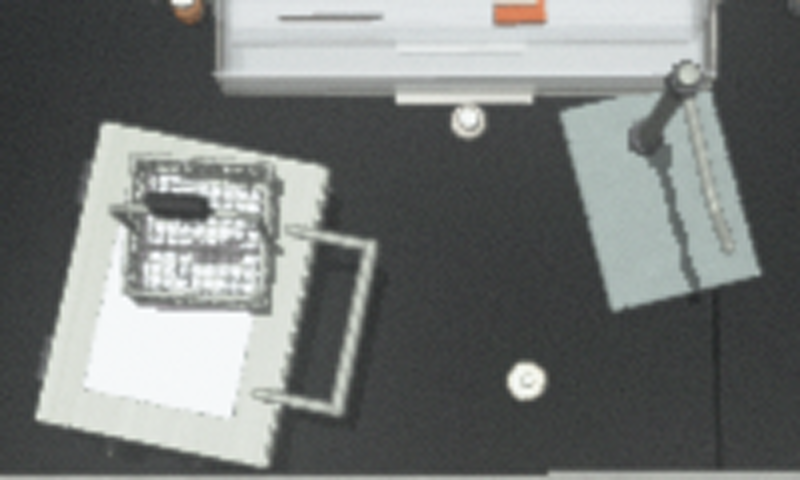

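View pics/s1.png

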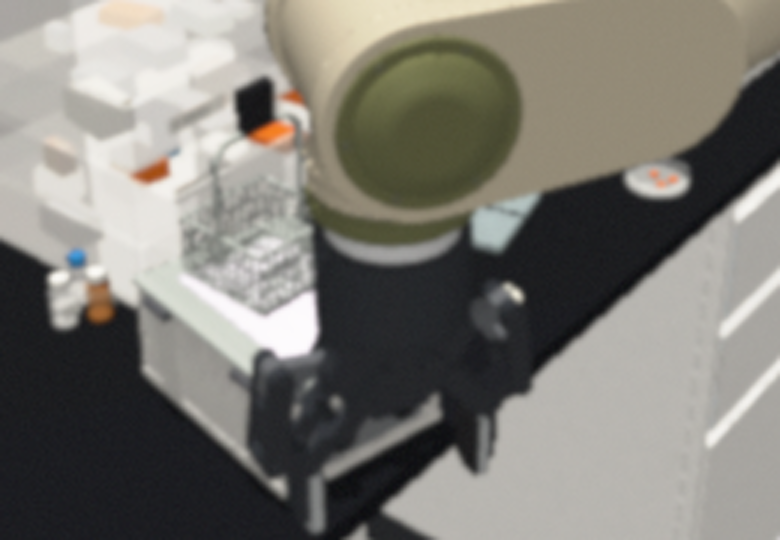

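```bash
python3 - <<'E'
from h import *
np.set_printoptions(precision=4,suppress=True)
d=env.get_image("top")
f=lambda u,v,z: onz(d,180+u/4,140+v/4,z)
L=[f(*p,.109) for p in[(102,123),(328,168),(268,467),(37,418)]]
print("lid",*L,"c",np.mean(L,0)); 
for a,b in((0,1),(3,2),(0,3),(1,2)): e=L[b]-L[a]; print(np.linalg.norm(e),np.degrees(np.arctan2(e[1],e[0])))
B=[f(372,245,.11),f(340,410,.11)];e=B[1]-B[0];print("bar",B,np.mean(B,0),np.linalg.norm(e),np.degrees(np.arctan2(e[1],e[0])))
F=[f(*p,.01) for p in[(560,112),(712,90),(760,272),(613,310)]]
print("foot",*F,"c",np.mean(F,0))
for a,b in((0,1),(3,2),(0,3),(1,2)): e=F[b]-F[a]; print(np.linalg.norm(e),np.degrees(np.arctan2(e[1],e[0])))
print("tip",f(728,248,.21),"post",f(687,75,.232))
t=f(728,248,.21);p=f(687,75,.232);e=p-t;print(np.degrees(np.arctan2(e[1],e[0])),np.linalg.norm(e[:2]))
print("grip",f(178,205,.277),f(148,204,.277),f(208,207,.277))
# basket rim corners z=.164
R=[f(*p,.164) for p in[(131,157),(277,165),(268,308),(127,298)]]
print("rim",*R,"c",np.mean(R,0))
print("objs",f(526,380,.01),f(468,120,.04),onz(d,408,234,.01))
# cabinet front
print(f(217,90,.0),f(715,90,.0))
print("bail ends top",f(120,212,.239),f(268,240,.239))
E
```

```text
lid [0.6426 0.311  0.109 ] [0.6116 0.1603 0.109 ] [0.4143 0.1992 0.109 ] [0.4466 0.3508 0.109 ] c [0.5287 0.2553 0.109 ]
0.15390676524520958 -101.60853450487083
0.15499966134387377 -102.01723206308057
0.1999853370437289 168.53366412689817
0.201096591283239 168.84314373024566
bar [array([0.5598, 0.1311, 0.11  ]), array([0.4512, 0.1522, 0.11  ])] [0.5055 0.1416 0.11  ] 0.11064813414763992 169.01960636324117
foot [ 0.6677 -0.0019  0.01  ] [ 0.6832 -0.111   0.01  ] [ 0.5519 -0.1421  0.01  ] [ 0.5252 -0.0376  0.01  ] c [ 0.607  -0.0732  0.01  ]
0.11015372489484263 -81.88782738364768
0.10784491067857176 -75.66874689619995
0.1468784809682662 -165.93974274120905
0.1349643911038037 -166.66866142035386
tip [ 0.5449 -0.0871  0.21  ] post [ 0.6474 -0.0612  0.232 ]
14.185346529734517 0.10570551883402494
grip [0.563 0.24  0.277] [0.5636 0.2573 0.277 ] [0.5617 0.2226 0.277 ]
rim [0.6102 0.2835 0.164 ] [0.6047 0.1905 0.164 ] [0.5134 0.1958 0.164 ] [0.52   0.2849 0.164 ] c [0.5621 0.2387 0.164 ]
objs [0.4758 0.0244 0.01  ] [0.6565 0.0649 0.04  ] [ 0.4779 -0.2471  0.01  ]
[0.6868 0.2452 0.    ] [ 0.6852 -0.1147  0.    ]
bail ends top [0.5643 0.279  0.239 ] [0.5472 0.1906 0.239 ]
```

```bash
python3 -m pendant '[[[0,0,-0.55],[0,0,0]],[[0,0,-0.55],[0,0,0]],[[-0.457,-0.109,0],[0,0,0]],[[-0.457,-0.109,0],[0,0,0]],[[-0.457,-0.109,0],[0,0,0]],[[-0.457,-0.109,0],[0,0,0]],[[-0.457,-0.109,0],[0,0,0]],[[-0.457,-0.109,0],[0,0,0]],[[-0.457,-0.109,0],[0,0,0]],[[-0.457,-0.109,0],[0,0,0]],[[-0.457,-0.109,0],[0,0,0]],[[0,0,0],[0,0,0.095]],[[0,0,0],[0,0,0.095]],[[0,0,0],[0,0,0.095]],[[0,0,0],[0,0,0.095]],[[0,0,0],[0,0,0.095]],[[0,0,0],[0,0,0.095]],[[0,0,0],[0,0,0.095]],[[0,0,0],[0,0,0.098]],[[0,0,0],[0,0,0]]]' 0.1 40
cat >> h.py <<'E'
def to(target,yaw=None,n=1):
    """tool-axis shift/turn from measured pose, in command units"""
    s=env.observe(); R=s["tool_rot"]; dp=R.T@(np.array(target)-s["position"])/.1
    y=np.degrees(np.arctan2(R[1,1],R[0,1]))
    print("pos",s["position"].round(4),"yaw",round(y,2),"t",s["time_s"],"w",s["grip_width"],"F",s["ft_force"].round(2))
    print("shift/row",(dp/n).round(4),"|m|",np.linalg.norm(dp)/n*.1, "turnz", None if yaw is None else -(yaw-y)/90/n)
E
python3 - <<'E'
from h import *
to([.5625,.2395,.268],-3.3)
d=crop("scene",150,100,410,300,3,"s2.png")
for X in([.5625,.2395,.239],[.5625,.2395,.277],[.576,-.0793,.2],[.544,-.087,.212],[.651,-.061,.232]): print(X,(proj(d,X)-[150,100])*3)
E
```

```text
time_s: 2.75
position: [0.5622, 0.2394, 0.3602]
tool_rot: [[0.056, 0.998, -0.0], [0.998, -0.056, -0.0], [-0.0, -0.0, -1.0]]
ft_force: [-0.4, -0.8, 0.4]
grip_width: 0.0472
pos [0.5622 0.2394 0.3602] yaw -3.22 t 2.75 w 0.04716782073312768 F [-0.42 -0.75  0.39]
shift/row [0.0014 0.0036 0.9215] |m| 0.09215280577486668 turnz 0.000908693274360248
[0.5625, 0.2395, 0.239] [261.87043973 307.61787654]
[0.5625, 0.2395, 0.277] [259.56768541 262.5378647 ]
[0.576, -0.0793, 0.2] [488.45808385 212.67256372]
[0.544, -0.087, 0.212] [522.56922321 206.78262797]
[0.651, -0.061, 0.232] [411.91018813 167.15829621]
```

View pics/s2.png

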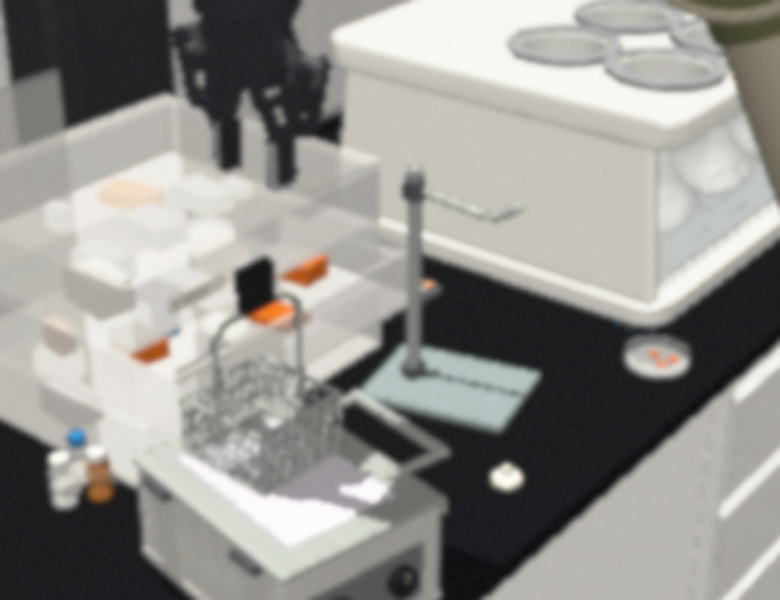

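```bash
python3 -m pendant '[[[0,0,0.4],[0,0,0]],[[0,0,0.32],[0,0,0]],[[0,0,0.2],[0,0,0]],[[0,0,0],[0,0,0]]]' 
python3 -m pendant '[[[0,0,0],[0,0,0]],[[0,0,0],[0,0,0]],[[0,0,0],[0,0,0]],[[0,0,0],[0,0,0]]]' -1 50
python3 - <<'E'
from h import *
to([.5625,.2395,.268],-3.3)
d=crop("scene",150,100,410,300,3,"s3.png")
E
```

```text
time_s: 3.3
position: [0.5618, 0.2393, 0.2671]
tool_rot: [[0.055, 0.998, -0.003], [0.998, -0.055, -0.001], [-0.001, -0.003, -1.0]]
ft_force: [-0.3, -0.2, 0.6]
grip_width: 0.047
time_s: 3.8
position: [0.5626, 0.2394, 0.2693]
tool_rot: [[0.057, 0.998, 0.002], [0.998, -0.057, 0.0], [0.001, 0.002, -1.0]]
ft_force: [2.4, -0.1, 5.1]
grip_width: 0.011
pos [0.5626 0.2394 0.2693] yaw -3.29 t 3.8 w 0.010953429271878085 F [ 2.36 -0.07  5.09]
shift/row [ 0.0007 -0.0008  0.0128] |m| 0.0012882998302499405 turnz 0.0001173703434946432
```

View pics/s3.png

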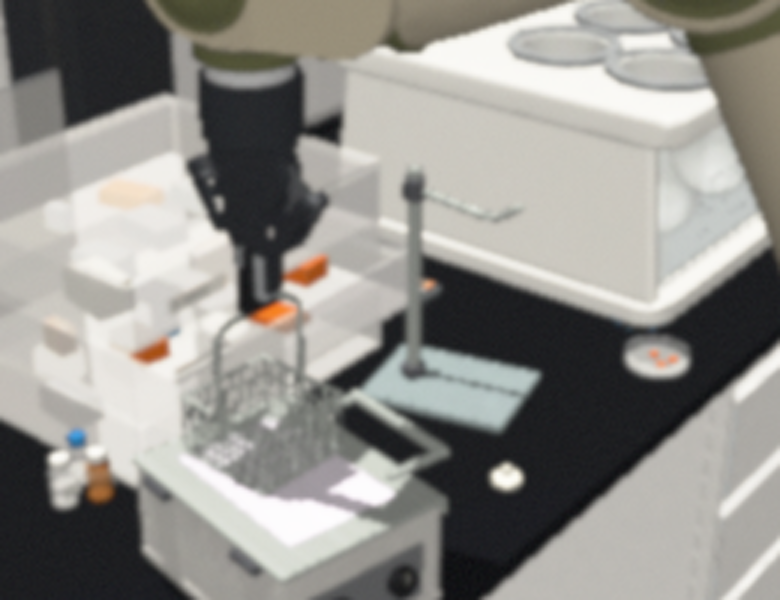

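```bash
python3 -m pendant '[[[0,0,-0.15],[0,0,0]],[[0,0,-0.3],[0,0,0]],[[0,0,-0.15],[0,0,0]],[[-0.2,-0.05,0],[0,0,0]],[[-0.3,-0.074,0],[0,0,0]],[[-0.35,-0.086,0],[0,0,0]],[[-0.35,-0.086,0],[0,0,0]],[[-0.35,-0.086,0],[0,0,0]],[[-0.35,-0.086,0],[0,0,0]],[[-0.35,-0.086,0],[0,0,0]],[[-0.35,-0.086,0],[0,0,0]],[[-0.35,-0.086,0],[0,0,0]],[[-0.35,-0.086,0],[0,0,0]],[[-0.248,-0.062,0],[0,0,0]],[[0,0,0],[0,0,-0.048]],[[0,0,0],[0,0,-0.048]],[[0,0,0],[0,0,-0.048]],[[0,0,0],[0,0,-0.048]],[[0,0,0],[0,0,0]]]'
python3 - <<'E'
from h import *
to([.455,-.11,.265],14)
crop("scene",150,80,420,280,3,"s4.png");crop("top",180,140,380,290,4,"t4.png")
E
```

```text
time_s: 6.22
position: [0.4544, -0.1097, 0.3287]
tool_rot: [[-0.241, 0.97, -0.0], [0.97, 0.241, 0.0], [0.0, -0.0, -1.0]]
ft_force: [-0.2, -0.8, -1.2]
grip_width: 0.011
pos [ 0.4544 -0.1097  0.3287] yaw 13.95 t 6.225 w 0.01102779735904096 F [-0.19 -0.75 -1.24]
shift/row [-0.0047  0.0053  0.6369] |m| 0.06369159996040269 turnz -0.00053071104594091
```

View pics/s4.png

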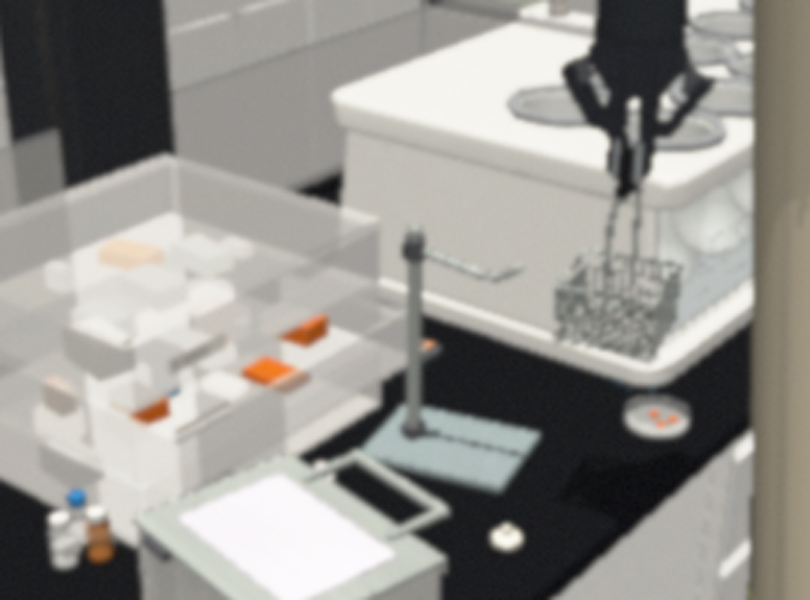

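View pics/t4.png

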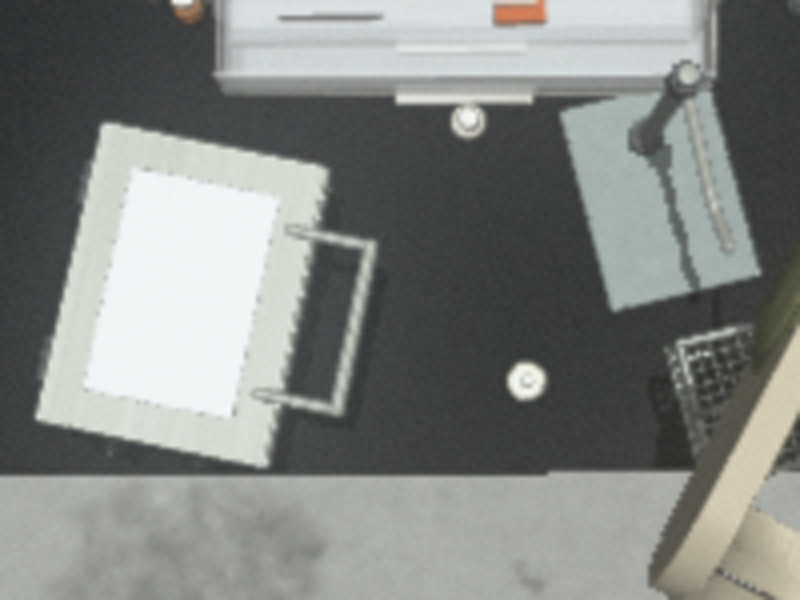

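```bash
python3 -m pendant '[[[0,0,0.2],[0,0,0]],[[0,0,0.3],[0,0,0]],[[0,0,0.12],[0,0,0]],[[0,0.15,0],[0,0,0]],[[0,0.25,0],[0,0,0]],[[0,0.25,0],[0,0,0]],[[0,0.25,0],[0,0,0]],[[0,0.22,0],[0,0,0]],[[0,0.13,0],[0,0,0]],[[0,0,0],[0,0,0]],[[0,0,0],[0,0,0]]]'
python3 - <<'E'
from h import *
to([.576,-.0793,.233],14)
d=crop("scene",250,100,410,220,5,"s5.png")
for X in([.576,-.0793,.2],[.576,-.0793,.236]):print((proj(d,X)-[250,100])*5)
E
```

```text
time_s: 7.7
position: [0.5755, -0.0796, 0.2666]
tool_rot: [[-0.241, 0.97, 0.0], [0.97, 0.241, -0.0], [-0.0, -0.0, -1.0]]
ft_force: [-0.3, -0.5, -1.9]
grip_width: 0.011
pos [ 0.5755 -0.0796  0.2666] yaw 13.97 t 7.7 w 0.010961488723370525 F [-0.34 -0.51 -1.88]
shift/row [0.0021 0.0057 0.3361] |m| 0.03361503702384869 turnz -0.000295330787671233
[314.09680641 354.45427287]
[315.90306115 294.16194748]
```

View pics/s5.png

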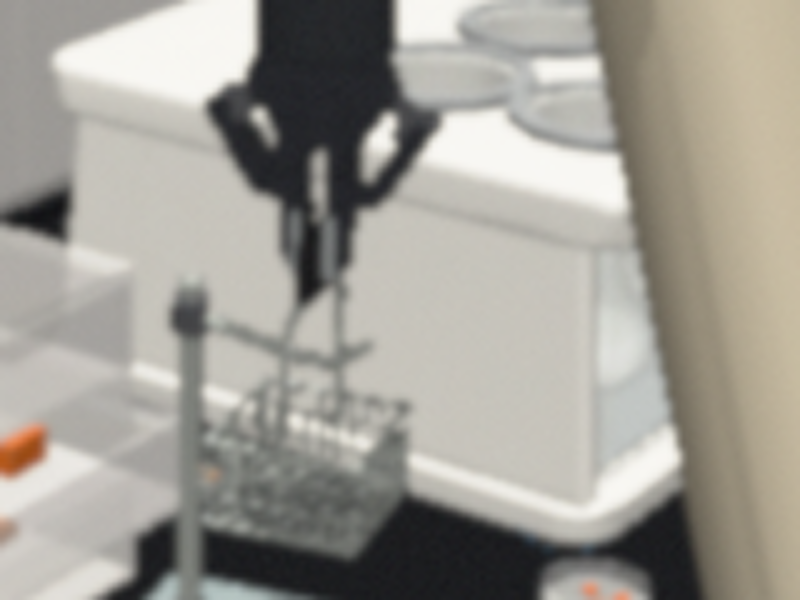

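```bash
python3 -m pendant '[[[0,0,0.15],[0,0,0]],[[0,0,0.12],[0,0,0]],[[0,0,0.05],[0,0,0]],[[0,0,0],[0,0,0]],[[0,0,0],[0,0,0]]]'
python3 - <<'E'
from h import *
to([.576,-.0793,.233],14)
d=crop("scene",250,100,410,220,5,"s6.png")
E
```

```text
time_s: 8.38
position: [0.5759, -0.0796, 0.2344]
tool_rot: [[-0.242, 0.97, 0.0], [0.97, 0.242, -0.0], [-0.0, 0.0, -1.0]]
ft_force: [0.2, -0.2, 0.0]
grip_width: 0.0109
pos [ 0.5759 -0.0796  0.2344] yaw 13.98 t 8.375 w 0.01090294891249104 F [ 0.21 -0.16  0.03]
shift/row [0.0029 0.0022 0.0136] |m| 0.0014039760981486864 turnz -0.00022233126548128172
```

View pics/s6.png

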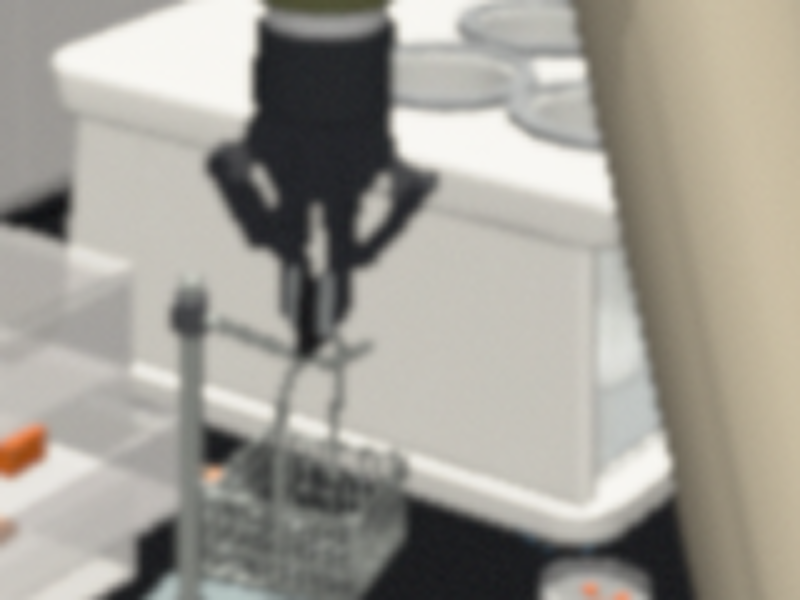

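```bash
python3 -m pendant '[[[0,0,0.015],[0,0,0]],[[0,0,0],[0,0,0]],[[0,0,0],[0,0,0]]]'
python3 -m pendant '[[[0,0,0],[0,0,0]],[[0,0,0],[0,0,0]],[[0,0,0],[0,0,0]],[[0,0,0],[0,0,0]]]' -0.3
python3 - <<'E'
from h import *
to([.576,-.0793,.33],14)
d=crop("scene",250,100,410,220,5,"s7.png")
E
```

```text
time_s: 8.8
position: [0.5759, -0.0796, 0.2339]
tool_rot: [[-0.242, 0.97, 0.001], [0.97, 0.242, -0.001], [-0.001, 0.001, -1.0]]
ft_force: [-2.1, -0.0, 6.2]
grip_width: 0.0111
time_s: 9.3
position: [0.5758, -0.0796, 0.2327]
tool_rot: [[-0.242, 0.97, -0.0], [0.97, 0.242, 0.0], [0.0, -0.0, -1.0]]
ft_force: [0.3, -0.8, 0.0]
grip_width: 0.0297
pos [ 0.5758 -0.0796  0.2327] yaw 13.98 t 9.3 w 0.029698278001857203 F [ 0.3  -0.76  0.03]
shift/row [ 0.0025  0.002  -0.9731] |m| 0.09731167444787243 turnz -0.00017743123743723603
```

View pics/s7.png

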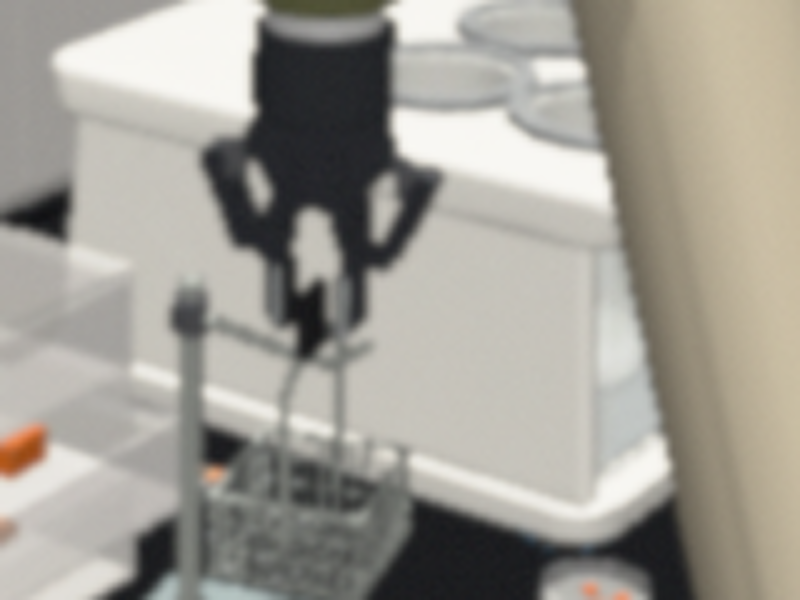

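```bash
python3 -m pendant '[[[0,0,-0.1],[0,0,0]],[[0,0,-0.3],[0,0,0]],[[0,0,-0.4],[0,0,0]],[[0,0,-0.4],[0,0,0]],[[0.386,-0.024,0],[0,0,0]],[[0.386,-0.024,0],[0,0,0]],[[0.386,-0.024,0],[0,0,0]],[[0.386,-0.024,0],[0,0,0]],[[0.386,-0.024,0],[0,0,0]],[[0.386,-0.024,0],[0,0,0]],[[0,0,0],[0,0,-0.09]],[[0,0,0],[0,0,-0.09]],[[0,0,0],[0,0,-0.09]],[[0,0,0],[0,0,-0.09]],[[0,0,0],[0,0,-0.09]],[[0,0,0],[0,0,-0.09]],[[0,0,0],[0,0,-0.09]],[[0,0,0],[0,0,-0.09]],[[0,0,0],[0,0,0]]]' -0.15
python3 - <<'E'
from h import *
to([.5055,.1416,.112],78.7)
print(env.observe()["q"].round(1))
d=crop("scene",210,90,410,240,4,"s8.png");crop("top",180,140,380,290,4,"t8.png")
E
```

```text
time_s: 11.72
position: [0.5058, 0.1417, 0.3535]
tool_rot: [[-0.981, 0.196, 0.001], [0.196, 0.981, 0.0], [-0.001, 0.0, -1.0]]
ft_force: [0.2, -0.3, 0.3]
grip_width: 0.0364
pos [0.5058 0.1417 0.3535] yaw 78.71 t 11.725 w 0.036417861285435595 F [ 0.15 -0.26  0.26]
shift/row [ 5.1000e-03 -2.0000e-03  2.4147e+00] |m| 0.24147432368961277 turnz 0.00014428133687103027
[  2.7  16.2  65.9   0.   97.9 -76. ]
```

View pics/s8.png

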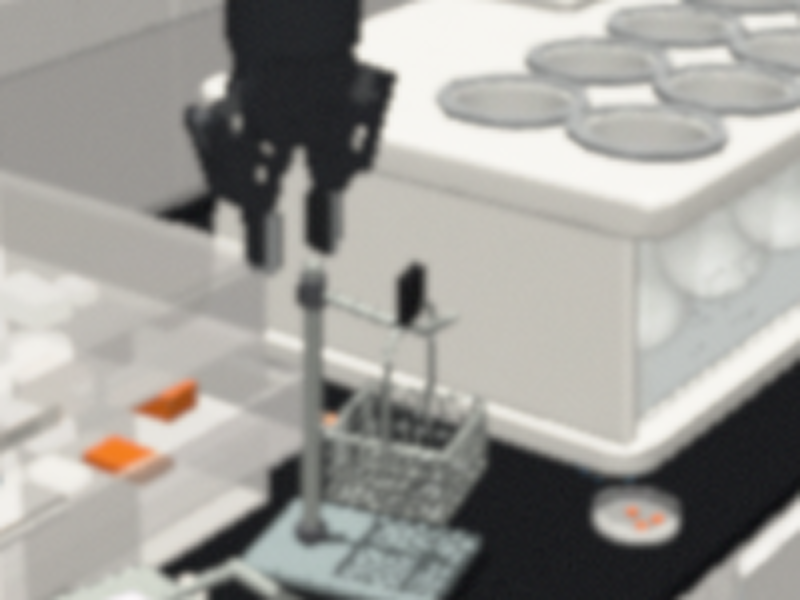

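View pics/t8.png

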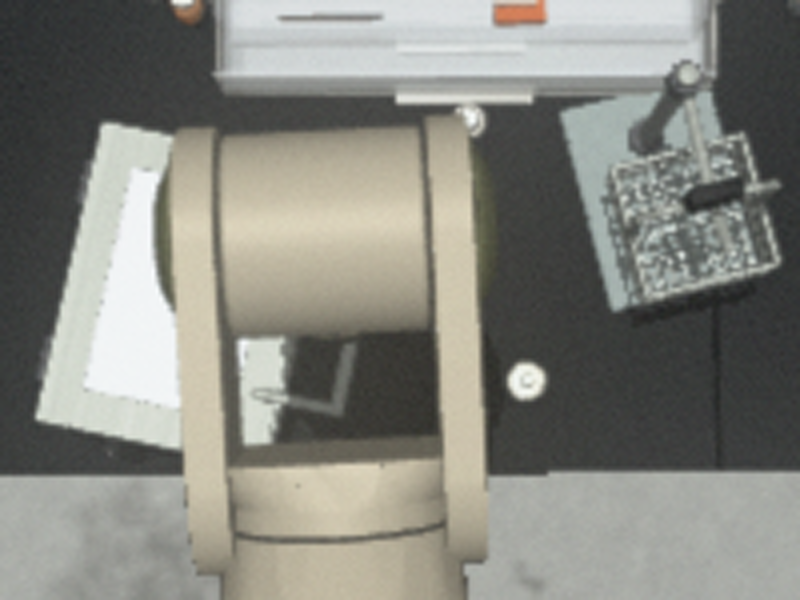

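```bash
python3 -m pendant '[[[0,0,0.3],[0,0,0]],[[0,0,0.5],[0,0,0]],[[0,0,0.5],[0,0,0]],[[0,0,0.4],[0,0,0]],[[0,0,0.2],[0,0,0]],[[0,0,0],[0,0,0]]]'
python3 - <<'E'
from h import *
to([.5055,.1416,.112],78.7)
d=crop("scene",200,160,340,290,5,"s9.png")
B=np.array([.5055,.1416,.11])
for X in(B,B+[.054,-.0108,0],B-[.054,-.0108,0]):print((proj(d,X)-[200,160])*5)
E
```

```text
time_s: 12.58
position: [0.5055, 0.1416, 0.162]
tool_rot: [[-0.981, 0.196, -0.003], [0.196, 0.981, -0.0], [0.003, -0.001, -1.0]]
ft_force: [0.2, 0.2, 0.2]
grip_width: 0.0362
pos [0.5055 0.1416 0.162 ] yaw 78.68 t 12.575 w 0.036210672298241715 F [0.23 0.22 0.16]
shift/row [-1.600e-03  2.000e-04  4.995e-01] |m| 0.04995390564028615 turnz -0.00023977220738421087
[418.38326323 403.58671355]
[347.74756027 359.47975205]
[493.39684952 450.42735112]
```

View pics/s9.png

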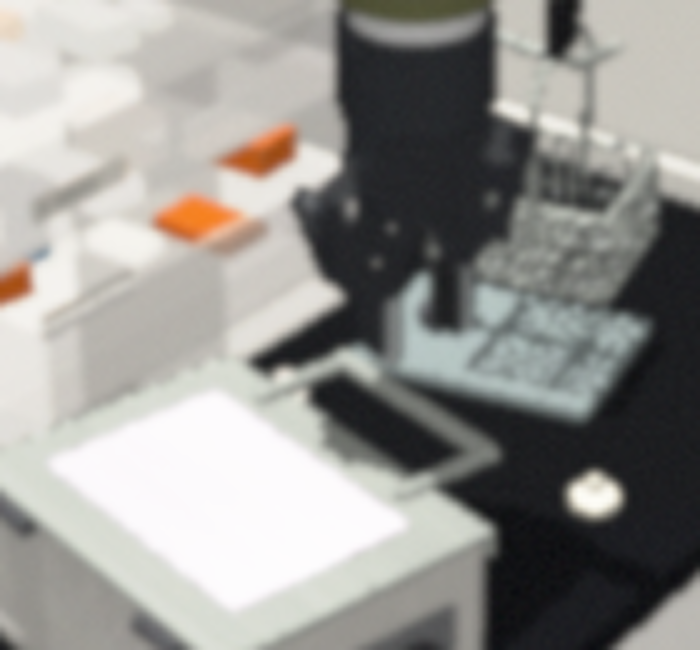

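```bash
python3 -m pendant '[[[0,0,0.25],[0,0,0]],[[0,0,0.15],[0,0,0]],[[0,0,0.08],[0,0,0]],[[0,0,0],[0,0,0]]]'
python3 -m pendant '[[[0,0,0],[0,0,0]],[[0,0,0],[0,0,0]],[[0,0,0],[0,0,0]],[[0,0,0],[0,0,0]]]' -1 60
python3 - <<'E'
from h import *
to([.5055,.1416,.112],78.7)
d=crop("scene",200,160,340,290,5,"s10.png")
E
```

```text
time_s: 13.12
position: [0.5062, 0.1417, 0.1154]
tool_rot: [[-0.981, 0.195, 0.001], [0.195, 0.981, -0.0], [-0.001, 0.0, -1.0]]
ft_force: [-0.0, 0.1, -0.2]
grip_width: 0.0364
time_s: 13.62
position: [0.5067, 0.1436, 0.1159]
tool_rot: [[-0.981, 0.195, 0.003], [0.195, 0.981, 0.004], [-0.003, 0.005, -1.0]]
ft_force: [1.8, 11.8, 0.6]
grip_width: 0.0078
pos [0.5067 0.1436 0.1159] yaw 78.76 t 13.625 w 0.007846935400845178 F [ 1.85 11.78  0.57]
shift/row [ 0.008  -0.0224  0.0389] |m| 0.004552886825012138 turnz 0.0007065341235663898
```

View pics/s10.png

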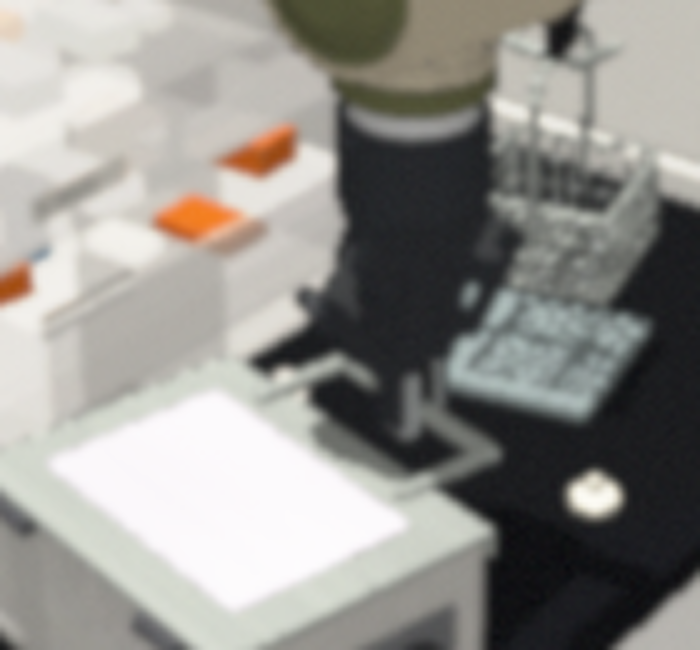

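```bash
python3 -m pendant '[[[0,0.02,0],[0,0,0]],[[0,0,0],[0,0,0]],[[0,0.0213,-0.1694],[0.0556,0,0]],[[0,0.0213,-0.1694],[0.0556,0,0]],[[0,0,0],[0,0,0]],[[0,0,0],[0,0,0]]]'
cat >> h.py <<'E'
def lid(h=(.5449,.3348,.1)):
    s=env.observe(); yh=np.array([.196,.981,0]); r=s["position"]-np.array(h)
    a=np.degrees(np.arctan2(r[2],-r@yh)-np.arctan2(.0159,.195)); z=s["tool_rot"][:,2]
    print("lid deg",a,"radius",np.hypot(r[2],r@yh),"along",r@[.981,-.196,0],"tilt",np.degrees(np.arccos(-z[2])),"F",s["ft_force"].round(1),"T",s["wrist_torque"].round(2),"w",s["grip_width"],"t",s["time_s"],"q",s["q"].round(0),"maxqv",abs(s["qvel"]).max())
E
python3 -c "
from h import *
lid()"
```

```text
time_s: 14.42
position: [0.5078, 0.1491, 0.1482]
tool_rot: [[-0.981, 0.192, -0.032], [0.195, 0.966, -0.169], [-0.001, -0.172, -0.985]]
ft_force: [2.8, 0.1, -2.0]
grip_width: 0.0077
lid deg 9.615642239894491 radius 0.19548617238369106 along 7.029220736280609e-06 tilt 9.915401968003055 F [ 2.8  0.1 -2. ] T [ 0.11 -0.62  0.  ] w 0.007731757115614674 t 14.425 q [  8.  27.  84. -10.  72. -68.] maxqv 0.4963750855197033
```

Forces are low and the geometry is consistent. I'll continue the arc in steps.

```bash
python3 -m pendant '[[[0,0.0213,-0.1694],[0.0556,0,0]],[[0,0.0213,-0.1694],[0.0556,0,0]],[[0,0.0213,-0.1694],[0.0556,0,0]],[[0,0,0],[0,0,0]],[[0,0,0],[0,0,0]]]'
python3 -c "
from h import *
lid()"
```

```text
time_s: 15.05
position: [0.5116, 0.1675, 0.1953]
tool_rot: [[-0.981, 0.177, -0.081], [0.194, 0.89, -0.414], [-0.0, -0.421, -0.907]]
ft_force: [3.6, -4.0, -0.5]
grip_width: 0.008
lid deg 24.501675116044858 radius 0.1954678423802332 along 0.00012734792536969652 tilt 24.926550633304156 F [ 3.6 -4.  -0.5] T [-0.21 -0.69  0.2 ] w 0.007968096324059138 t 15.05 q [ 15.  30.  74. -22.  88. -60.] maxqv 0.5145017375509152
```

```bash
python3 -m pendant '[[[0,0.0213,-0.1694],[0.0556,0,0]],[[0,0.0213,-0.1694],[0.0556,0,0]],[[0,0.0213,-0.1694],[0.0556,0,0]],[[0,0.0213,-0.1694],[0.0556,0,0]],[[0,0,0],[0,0,0]],[[0,0,0],[0,0,0]],[[0,0,0],[0,0,0]]]'
python3 - <<'E'
from h import *
lid()
crop("scene",150,60,410,260,3,"s11.png");crop("top",180,140,380,290,4,"t11.png")
E
```

```text
time_s: 15.92
position: [0.5203, 0.2093, 0.2478]
tool_rot: [[-0.981, 0.138, -0.137], [0.195, 0.694, -0.693], [-0.0, -0.707, -0.707]]
ft_force: [3.9, -4.3, 2.7]
grip_width: 0.0073
lid deg 44.476725551057825 radius 0.1954873878310059 along 0.00048538420927546404 tilt 44.97138958441234 F [ 3.9 -4.3  2.7] T [-0.53 -0.55  0.56] w 0.007302476313730047 t 15.925 q [ 24.  37.  60. -38. 109. -59.] maxqv 0.10883836405126739
```

View pics/s11.png

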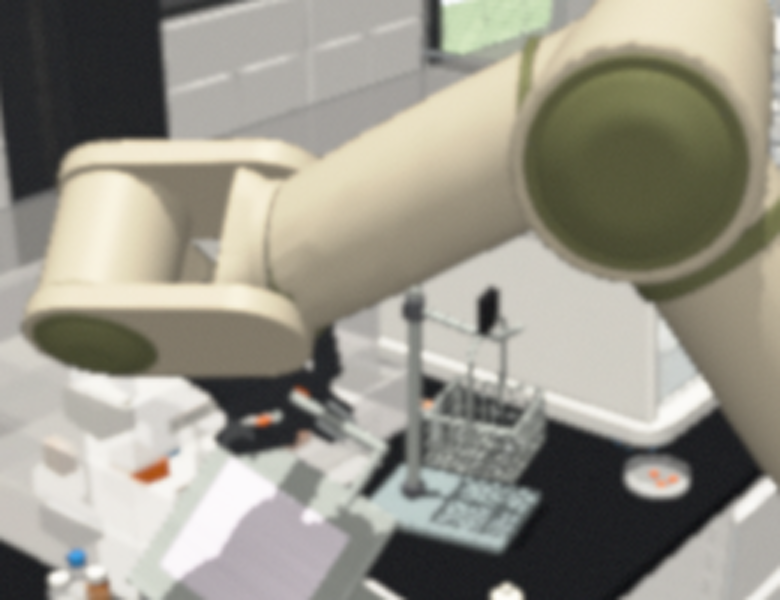

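View pics/t11.png

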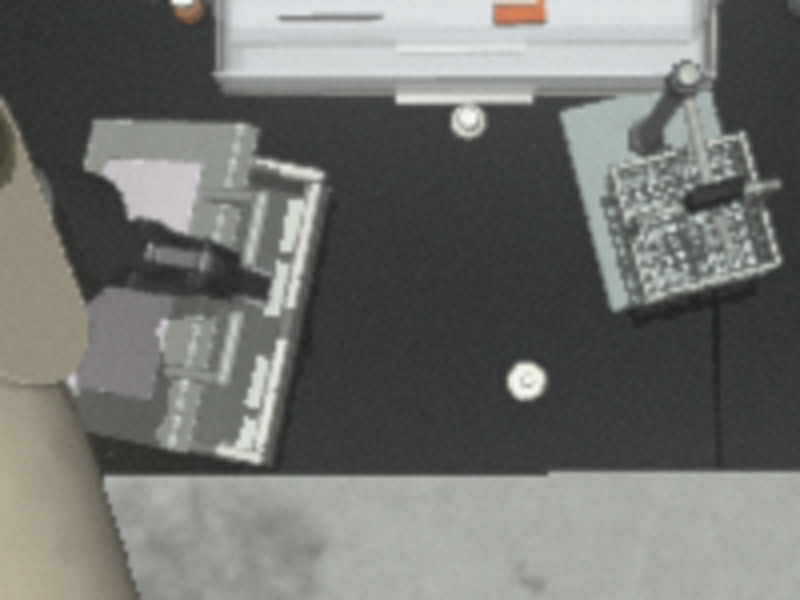

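```bash
python3 -m pendant '[[[0,0,0],[0,0,0]],[[0,0,0],[0,0,0]],[[0,0,0],[0,0,0]],[[0,0,0],[0,0,0]],[[0,0,0],[0,0,0]],[[0,0,0],[0,0,0]]]'
python3 - <<'E'
from h import *
lid(); d=env.get_image("top")
B=np.array([.5193,.2065,.245]);x=np.array([.981,-.196,0])
for k in(-.055,0,.055):print((proj(d,B+k*x)-[180,140])*4)
env.close_job()
E
```

```text
time_s: 16.77
position: [0.5203, 0.2093, 0.2478]
tool_rot: [[-0.981, 0.138, -0.137], [0.195, 0.694, -0.693], [-0.0, -0.707, -0.708]]
ft_force: [3.9, -4.1, 2.9]
grip_width: 0.0077
lid deg 44.46675543363018 radius 0.19548872465376138 along 0.0004938322165786278 tilt 44.965616238270705 F [ 3.9 -4.1  2.9] T [-0.48 -0.54  0.49] w 0.0076838894657832784 t 16.775 q [ 24.  37.  60. -38. 109. -59.] maxqv 0.0431066941668104
[221.22641143 377.28249302]
[240.17602571 285.75315646]
[258.92340482 195.20064461]
the job is handed in; nothing more can be done
```

I hung the basket by its wire handle on the hook and let go. Then I gripped the bath lid's bar and opened it to about 45°. I handed the job in at about 16.8 s, still holding the lid.

**Lid:** the last readings put it at about 44.5° from the tool position and 45.0° from the tool tilt. The arm was still, and the force at the wrist was about 6 N. The bar shows in the top picture where that angle predicts it.

**Basket:** in both last views it hangs upright on the hook, well clear of the gripper. In the top pictures before and after the lid was opened, the vial or weight near the cabinet and the filter lie where they did at the start. In the scene picture the dish looks unmoved too. I did not measure any displacements.

**Disagreements:**
- The lid bar was about 2 mm from where I had measured it. This gave a 12 N side push when the gripper closed, which I relieved before lifting.
- The gripper read 7.7 mm on the 10 mm bar, but it did not slip.

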